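# Seal a double-lidded tin and draw off its outer lid

### The arm

A 7-joint arm with a two-finger parallel gripper is mounted at the origin on a cart in front of the work surface, level with it; the furniture and walls round the work are solid. World frame = base frame: x ahead of the robot, y to its left, z up, the work surface at z = 0. Lengths are in mm, angles in rad, forces in N, time in s.
With the tool pointing down it reaches from about 425 to 875 mm from the base axis. Payload 8.4 kg.
Tool frame: the origin (TCP) lies at the very end of the fingers, on their centre line; the grasp point (between the pads) lies 19 mm behind it; z points along the fingers, y is the line along which they close (so a half turn about z gives the same grasp; the last joint's range is limited). The gripper opens to 85 mm and grips with 20 to 120 N. Pads are 22 mm wide; open, the fingers measure 114 mm over their backs; the gripper's body (76 mm by 85 mm) begins 54 mm behind the grasp point. The pads swing forward as they close: fully open they stand 13 mm farther back than shut.
Start: joints at [-1.446, 0.333, 0.04, 1.465, -0.013, 1.343, -0.059], TCP at [144.262, 633.76, 231.308] pointing down, gripper open.
Joint ranges: [-2.58, 2.58], [-0.38, 2.09], [-1.3, 1.39], [0.25, 2.4], [-1.5, 4.64], [0.08, 2.09], [-2.65, 2.65]. Speed limits (rad/s): [2.22, 2.22, 2.79, 2.79, 3.14, 3.14, 3.14].

### API

Orientations are given as a unit quaternion [x, y, z, w].
In Python, from plant import env, imaging gives the robot as it stands.
- The arm moves only by the shell command python3 -m creep 'ROWS' [OPENING] [FORCE]. ROWS is a JSON object of lists of equal length, an entry for each row: "translation": the shift along the tool's x, y, z in cm, a list of three; "roll": the turn about the tool's z in degrees. A call has 1 to 8 rows; each row is the pose to reach, as a shift and turn from the pose commanded when the call began, along the tool's axes at that moment; what a row does not reach only later rows make up. A row lasts 1/12 s, in which the tool goes at most 41.7 mm and 7.16 degrees, less where a joint would pass 70% of its speed; a pose out of reach is approached as far as the arm can. A call with a gripper value outside its range is refused whole. OPENING is the finger opening in cm, from 0 to 8.54, set as the call begins (- or left out, the last holds). The fingers move at their own pace and stop on an object; FORCE is the grip in N (left out, the last holds). Time passes only in rows, so rows that repeat a pose let the fingers close. It gives the time, the measured TCP pose, the force, the opening and the grip force at its end, in the units of the state.
- env.get_state(): the state, without advancing time (a new reading comes with each control period).
- imaging.get_image(name): name is "scene" or "top" or "wrist"; returns (picture, depth): 384x512x3 uint8, red, green, blue; 384x512 float32, mm along the optical axis (not along the pixel's ray), 0 where there is no reading.
- imaging.camera_params(name): a dict with "fx", "fy", "cx", "cy" (pixels), "k1" (the pictures are not rectified: a ray, as slopes to the right and down, at radius r is drawn at 1 + k1 r^2 times it, then the intrinsics apply), "eye" and "attitude" of the camera in the world; the wrist camera has in their place "mount" (4x4, takes a point from camera to tool coordinates, whose origin is the TCP and whose axes are the flange's). Camera axes: x right, y down, z forward; pixel columns grow to the right and rows downward; lengths in mm; the calibration is good to about 2 mm. A picture is of the moment at which its call begins: read the wrist's pose just before it. camera_params takes no time and is no camera call.
- env.close_job(): hands the job in; it is judged then, once.
The state is a dict: "time": time; "joints": joint angles; "dq": joint speeds; "tau": joint torques, N m; "eef_pos": TCP position; "ee_rot": TCP orientation; "contact_force": force on the tool from outside, world axes, zero at the start; "ft_torque": the same for the moment, N m; "grip_width": finger opening in mm; "finger_force": force on a finger pad.
Only numpy, scipy, OpenCV 4.12 (cv2) and the standard library are available. Lean on these libraries where they do the work, as an engineer would, in place of code of your own. Each camera call takes 0.05 s, during which the arm holds its last target. There are 200 camera calls.

### The job

Close the wider of the two open tins with the lid set that fits it: carry the set by its outer lid, the white inner lid still clipped up inside, and press it straight down until the inner lid has snapped fully home. Then, to show that the inner seal holds, pull the outer lid alone straight up and finish still gripping it, held level about 10 cm above the tin with the inner lid left home. The two lids must not come apart earlier, the tin stays where it stands, and everything else is left alone.

Things in the scene. Friction and masses are not known exactly. Their poses are not given: they have to be found in the camera images.
- tin_wide: wider open tin: steel, paper band, weighted base (0.7 to 0.9 kg), loose, 80 mm high; body 56 mm across to 64 mm up, then a shoulder and a neck 48 mm across from 67 mm to the rim; mouth 42 mm wide. Three spring noses 3 mm below the rim inside snap over the inner lid's bead: about 6 to 9 N to push in, rather more to pull out. Origin: centre of its underside, z up.
- tin_rim (a point): centre of the wide tin's mouth, level with its rim, 80 mm above its underside; z up.
- outer_lid: aluminium slip lid of the wide tin, 60 mm across, 31 mm high, skirt 54 mm inside (3 mm clear of the neck), 50 to 80 g; grip across its sides. Spring clips inside hold the inner lid's knob against its top until pulled with 2 to 4 N. Origin: centre of the skirt's lower edge, z up to the closed top; 2 mm above the counter at the start, 70 mm above the tin's underside when home.
- inner_lid: white plastic plug lid inside the outer lid: tapered plug 12 mm deep (foot 32 mm wide, bead 38 mm), flange 46 mm wide, 3 mm thick, that stops on the tin's rim, knob top 30 mm above the foot; 35 g. Origin: centre of the foot, z up; clipped together, the outer lid's origin is 2 mm above it. Home, it is 68 mm above the tin's underside.
- tin_narrow: the narrower open tin, same make: 42 mm in diameter, 60 mm high, neck 36 mm. Leave alone. Origin: centre of its underside.
- small_lids: the narrow tin's lid set, same make: aluminium cap 45 mm in diameter, 25 mm high as it stands. Leave alone. Origin: centre of its skirt's lower edge, 1.5 mm above the counter.
- paint_jar_3: poster paint jar with a white lid and a yellow label, 67 mm in diameter, 61 mm high; bystander. Origin: centre of its underside.
- paint_jar_5: poster paint jar with a white lid and a pink label, 68 mm in diameter, 61 mm high, at the counter's right edge; bystander. Origin: centre of its underside.
- eraser_3: eraser in a red sleeve, 23x56x13 mm, lying along its y; bystander. Origin: centre of its underside.
- paint_tube_4: paint tube with a green band, 34x122x25 mm, lying near the front edge; bystander. Origin: centre of its underside.
- brush_1: paint brush, 252 mm long, 9 mm high, lying along its y; bystander. Origin: centre of its underside.
- masking_tape: roll of masking tape lying flat, 96 mm in diameter, 24 mm high; bystander. Origin: centre of its underside.
- paint_tube_2: paint tube with a blue band, 34x122x25 mm, lying at the counter's right edge; bystander. Origin: centre of its underside.
Not all that is in view belongs to the job. Leave any green look-alike of the outer_lid alone.

How it is judged (in metres and radians):
On the way, in this order (a step that is already met when the one before it is completed fails the run):
1. the lid set is lifted off the counter, both lids together (height (world z) of outer_lid above 0.04 m and height (world z) of inner_lid above 0.036 m and z of outer_lid in the frame of inner_lid below 0.008 m), for 0.1 s.
2. the inner lid is snapped fully home in the wide tin, with the outer lid on over it (z of inner_lid in the frame of tin_wide between 0.064 and 0.0695 m and horizontal distance between inner_lid and tin_wide below 0.004 m and angle between the z axis of inner_lid and the z axis of tin_wide, either way round below 0.08 rad and z of outer_lid in the frame of inner_lid below 0.008 m), for 0.1 s.
At the end, for the whole second after the job is handed in: Inner lid home in the wide tin (within 1.5 mm of its seat, 4 mm of centre, 0.08 rad); outer lid still in the fingers, clear, level within 0.2 rad, its edge 60 to 160 mm above the rim and within 40 mm of the tin's axis; tin upright within 30 mm of its place (z of inner_lid in the frame of tin_wide between 0.064 and 0.0695 m and horizontal distance between inner_lid and tin_wide below 0.004 m and angle between the z axis of inner_lid and the z axis of tin_wide, either way round below 0.08 rad and z of outer_lid in the frame of tin_rim between 0.06 and 0.16 m and horizontal distance between outer_lid and tin_rim below 0.04 m and angle between outer_lid's own z axis and vertical below 0.2 rad and contact force between the fingers and outer_lid above 2 N and linear speed of outer_lid below 0.03 m/s and contact force between outer_lid and inner_lid below 0.1 N and contact force between outer_lid and tin_wide below 0.1 N and angle between tin_wide's own z axis and vertical below 0.05 rad and height (world z) of tin_wide below 0.004 m and distance of tin_wide from where it was at the start of the episode below 0.03 m); the arm keeps its last pose, push and grip.
It fails at once if the two lids come apart while the inner lid is not home in the wide tin, or the inner lid is drawn out after the outer lid has been taken off (z of outer_lid in the frame of inner_lid above 0.01 m and not (z of inner_lid in the frame of tin_wide between 0.064 and 0.0705 m and horizontal distance between inner_lid and tin_wide below 0.004 m and angle between the z axis of inner_lid and the z axis of tin_wide, either way round below 0.08 rad)).
It fails at once if the wide tin is tipped or pushed more than 40 mm away (angle between tin_wide's own z axis and vertical above 0.3 rad or distance of tin_wide from where it was at the start of the episode above 0.04 m).
It fails at once if a bystander (the narrow tin, its lid set, jars, tubes, eraser, brush, tape) is moved more than 20 mm (distance of any of tin_narrow, small_lids, paint_jar_3, eraser_3, paint_tube_4, brush_1, paint_tube_2, masking_tape, paint_jar_5 from where it was at the start of the episode above 0.02 m).
It also fails if it takes over 54 s, if anything falls off the work surface, if the arm or the gripper's body presses on something with over 40 N, if the wrist force passes 120 N, or if a joint passes its speed limit or range.

## Working session

There is one attempt and no reset: what is moved stays moved. The work goes in short steps, Python scripts to look and compute and a shell command to move; the robot and the scene stay as the last step left them, time stands still between calls to the robot, and variables do not carry over. Pictures are saved under pics/ and viewed, at most 10 in all, crops included, and the job is handed in when it is done.

```bash
mkdir -p pics; cat > h.py <<'E'
import numpy as np, cv2
from plant import env, imaging
from scipy.spatial.transform import Rotation as R
def shot(n,f):
    s=env.get_state(); p,d=imaging.get_image(n)
    cv2.imwrite(f'pics/{f}.png',p[:,:,::-1]); np.savez(f'{f}.npz',p=p,d=d,pos=s['eef_pos'],rot=s['ee_rot']); return p,d
def cloud(n,f):
    z=np.load(f+'.npz'); d=z['d']; c=imaging.camera_params(n)
    K=np.array([[c['fx'],0,c['cx']],[0,c['fy'],c['cy']],[0,0,1.]])
    u,v=np.meshgrid(np.arange(512.),np.arange(384.))
    q=cv2.undistortPoints(np.stack([u,v],-1).reshape(-1,1,2),K,np.array([c['k1'],0,0,0.])).reshape(384,512,2)
    P=np.dstack([q*d[...,None],d])
    if n=='wrist':
        M=np.array(c['mount']); P=P@M[:3,:3].T+M[:3,3]; return P@R.from_quat(z['rot']).as_matrix().T+z['pos']
    A=np.array(c['attitude']); A=R.from_quat(A).as_matrix() if A.size==4 else A
    return P@A.T+np.array(c['eye'])
E
python3 - <<'E'
from h import *
shot('top','top0'); shot('scene','sc0')
for n in('top','scene','wrist'): print(n,imaging.camera_params(n))
print(env.get_state())
P=cloud('top','top0'); print(P[300,100],P[100,300],P[200,250])
E
```

```text
top {'fx': 383.89769857714526, 'fy': 383.89769857714526, 'cx': 258.7722181528834, 'cy': 188.85128831630047, 'k1': -0.07948574833971132, 'eye': array([ 463.59911078,  240.35435938, 1161.08061643]), 'attitude': array([-0.7059822 ,  0.70730175, -0.0299258 ,  0.02044071])}
scene {'fx': 352.0299837959277, 'fy': 352.0299837959277, 'cx': 255.19409842677865, 'cy': 191.95054878540063, 'k1': -0.06312982850839403, 'eye': array([ 192.61528475, -212.38108929,  712.27009679]), 'attitude': array([ 0.88877833, -0.28752909,  0.11280487, -0.3386372 ])}
wrist {'fx': 294.44102881562543, 'fy': 294.44102881562543, 'cx': 257.25216288300015, 'cy': 189.46602739006752, 'k1': -0.061154392142296385, 'mount': array([[ 7.79927592e-04, -9.44215238e-01, -3.29328068e-01,
         8.50199555e+01],
       [ 9.99999218e-01,  1.05846401e-03, -6.66480905e-04,
        -1.39276416e+00],
       [ 9.77883335e-04, -3.29327290e-01,  9.44215325e-01,
        -1.41870943e+02],
       [ 0.00000000e+00,  0.00000000e+00,  0.00000000e+00,
         1.00000000e+00]])}
{'time': 0.1, 'joints': array([-1.44620683,  0.3338279 ,  0.03984576,  1.46613883, -0.01337388,
        1.34325639, -0.05846932]), 'dq': array([ 0.00014403, -0.00085659,  0.00091065, -0.00360482,  0.0027493 ,
       -0.00124969, -0.00131153]), 'tau': array([ 4.42213321e-03, -6.60013461e+01,  1.37067094e+00, -4.06473005e+01,
        1.71028491e-02,  9.01917752e-03,  9.13050371e-05]), 'eef_pos': array([144.18302016, 633.42127714, 230.53932319]), 'ee_rot': array([ 1.11637724e-01,  9.93748737e-01, -6.82210513e-04, -2.25216900e-05]), 'contact_force': array([ 0.37573493, -0.80133478,  1.10391146]), 'ft_torque': array([-0.03656218,  0.04533567, -0.01533841]), 'finger_force': 0.0, 'grip_width': 85.8007257007713}
[  32.91929413 1031.51288753 -817.84941285] [800.91766553 104.81863663  70.7425361 ] [512.59914998 251.27797841   1.69163055]
```

View pics/top0.png

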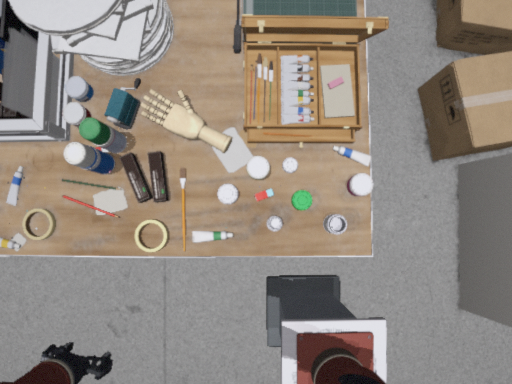

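View pics/sc0.png

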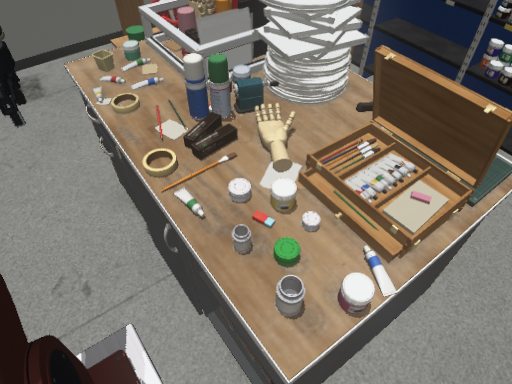

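Candidates for the outer lid, in the top view: the grey-white disc at (228,194), the jar lids at (258,167) and (360,184), the small set at (290,165) and the green look-alike at (302,200). By the description it is (228,194). The tins are the wide one at (336,225) and the narrow one at (275,224). I'll measure these and check the choice in a close crop.

```bash
python3 - <<'E'
from h import *
P=cloud('top','top0')
for n,(u,v),w in [('lid',(228,194),14),('tinW',(336,225),14),('tinN',(275,224),11),('small',(290,165),10),('green',(302,200),13),('jar3',(258,167),14),('jar5',(360,184),14),('eraser',(264,195),12)]:
    Q=P[v-w:v+w+1,u-w:u+w+1].reshape(-1,3); Q=Q[Q[:,2]>9]; t=np.percentile(Q[:,2],97)
    T=Q[Q[:,2]>t-6]; (c,r,a)=cv2.minAreaRect(T[:,:2].astype(np.float32)); print(n,len(Q),t.round(1),np.round(c),np.round(r),T.mean(0).round(0))
p=np.load('top0.npz')['p'][140:260,200:390]; q=np.load('sc0.npz')['p'][165:325,200:390]
a=cv2.resize(p[:,:,::-1],None,fx=4,fy=4,interpolation=2)[:,:760]
b=cv2.resize(q[:80,:,::-1],None,fx=4,fy=4,interpolation=2)[:110]
cv2.imwrite('pics/crop1.png',np.vstack([a,b]))
E
```

```text
lid 345 38.4 [516. 286.] [129.  56.] [530. 316.  63.]
tinW 374 82.6 [441. 110.] [262.  45.] [444.  19. 151.]
tinN 180 62.1 [456. 199.] [77. 33.] [445. 185. 127.]
small 187 29.9 [546. 173.] [ 42. 208.] [616. 135.  45.]
green 336 35.5 [513.  99.] [57. 56.] [514.  99.  32.]
jar3 437 64.5 [555. 246.] [ 65. 172.] [605. 230.  75.]
jar5 482 63.8 [529.  71.] [ 66. 357.] [557. -72.  64.]
eraser 139 17.8 [515. 224.] [43. 98.] [529. 213.  36.]
```

View pics/crop1.png

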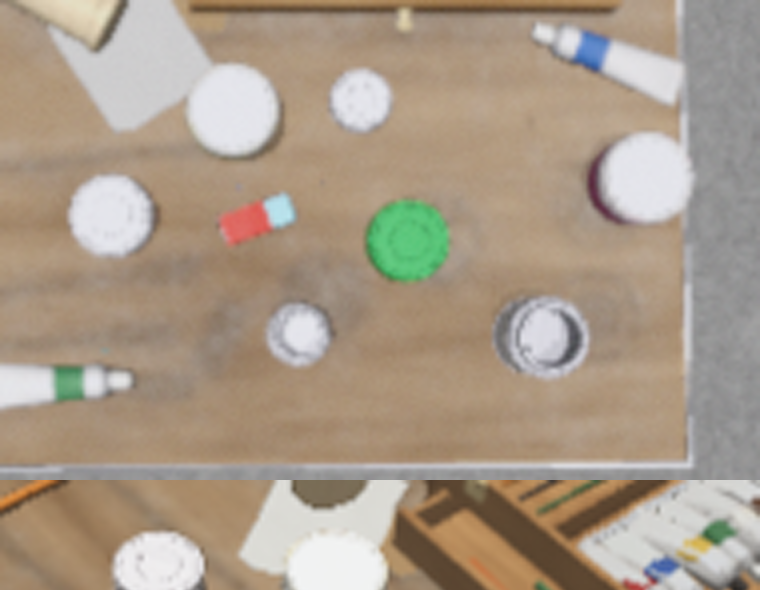

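The close crop confirms the choice: the dimpled aluminium lid is at crop (110,215). The wide tin, with its dark bore, is at (542,335). I'll refine their positions robustly.

```bash
cat >> h.py <<'E'
def ring(P,c,zlo,zhi,rmax=45):
    "points within rmax of c and in height band: top centre by enclosing circle after outlier removal"
    Q=P.reshape(-1,3); Q=Q[np.isfinite(Q).all(1)&(np.hypot(*(Q[:,:2]-c).T)<rmax)&(Q[:,2]>zlo)&(Q[:,2]<zhi)]
    for _ in range(3):
        lo,hi=np.percentile(Q[:,:2],[1,99],axis=0); m=(lo+hi)/2; Q=Q[np.hypot(*(Q[:,:2]-m).T)<max(hi-lo)/2+3]
    e=cv2.fitEllipse(cv2.convexHull(Q[:,:2].astype(np.float32)))
    return m.round(1),(hi-lo).round(1),np.round(e[0],1),np.round(e[1],1),np.median(Q[:,2]).round(1),len(Q)
def report(f,n,sel='all'):
    P=cloud(n,f)
    for k,c,a,b in [('lid',(525,316),26,42),('tinW',(440,19),73,90),('tinN',(450,185),52,68),('jar3',(590,240),55,70),('green',(513,99),26,42)]:
        if sel!='all' and k not in sel: continue
        try: print(k,*ring(P,np.array(c),a,b))
        except Exception as e: print(k,'none')
E
python3 - <<'E'
from h import *
report('top0','top'); report('sc0','scene')
r=R.from_quat(np.load('top0.npz')['rot'])if 0 else R.from_quat(env.get_state()['ee_rot'])
print('tool shift for world (525,316,160) cm',r.inv().apply(np.array([525,316,160])-env.get_state()['eef_pos'])/10)
E
```

```text
lid [532.1 318.7] [57.3 57.1] [531.9 318.9] [59.  59.6] 33.6 330
tinW [440.9   2.3] [45.2 46.2] [441.2   2.9] [46.  47.4] 79.6 70
tinN [444.1 181.4] [34.4 33.8] [443.6 181.4] [33.8 36.1] 59.6 34
jar3 [603.9 230.5] [55.9 60. ] [603.8 231.1] [57.9 65.5] 59.8 362
green [512.6  98.8] [56.1 56.2] [513.   98.6] [58.3 59.1] 31.3 324
lid [531.2 318.2] [56.1 57. ] [531.7 319.3] [58.4 59.8] 34.1 331
tinW [440.2   3.5] [45.4 45.7] [440.3   3.8] [45.1 47.9] 79.7 175
tinN [443.9 181.5] [35.1 35.5] [444.3 181. ] [34.5 38.1] 58.8 105
jar3 [603.9 229.7] [58.5 63.5] [603.7 231.5] [56.9 67.7] 60.6 388
green [512.2  97.8] [56.4 55.7] [512.8  98.5] [58.9 59.8] 32.0 486
tool shift for world (525,316,160) cm [-44.17465083 -22.49174086   7.08929977]
```

```bash
python3 -m creep '{"translation":[[-4,-2,0],[-8,-4,0],[-12,-6,0],[-16,-8,0],[-19.5,-9.6,0],[-23,-11.3,0],[-26,-12.8,0],[-28,-13.8,0]],"roll":[0,0,0,0,0,0,0,0]}' 8.5 30
python3 -m creep '{"translation":[[-3,-1.5,1],[-6,-3,2.5],[-9,-4.5,4],[-12,-6,6],[-14.5,-7.2,8],[-16.8,-8.2,10],[-16.8,-8.2,10],[-16.8,-8.2,10]],"roll":[0,0,0,0,0,0,0,0]}'
python3 - <<'E'
from h import *
shot('wrist','w1'); report('w1','wrist',['lid'])
s=env.get_state(); print(s['eef_pos'],s['ee_rot'],s['contact_force'],s['joints'].round(2))
E
```

```text
time: 0.77
eef_pos: [390.7, 432.8, 231.2]
ee_rot: [0.114, 0.993, -0.001, 0.001]
contact_force: [0.0, -0.8, -0.6]
grip_width: 84.7
finger_force: 0.0
time: 1.43
eef_pos: [532.5, 317.6, 129.6]
ee_rot: [0.113, 0.994, -0.001, -0.001]
contact_force: [-1.3, 1.1, 0.8]
grip_width: 85.3
finger_force: 0.0
lid [529.5 318. ] [56.1 55.5] [530. 318.] [59.3 59.9] 32.4 3602
[531.94444732 319.55216607 130.73213753] [ 1.12118684e-01  9.93694544e-01 -4.53820971e-04 -5.90631318e-04] [0.03187348 0.22763398 0.01496185] [-0.86  0.35  0.3   1.67 -0.11  1.13  0.82]
```

View pics/w1.png

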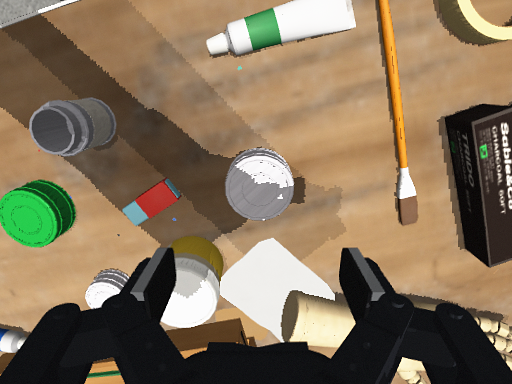

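The lid is centred between the open fingers, at about pixel (260,184). The way down is clear.

```bash
python3 -m creep '{"translation":[[0.1,0,2.5],[0.1,0,5],[0.1,0,7.5],[0.1,0,9.5],[0.1,0,11],[0.1,0,12],[0.1,0,12.6],[0.1,0,12.6]],"roll":[0,0,0,0,0,0,0,0]}'
python3 -m creep '{"translation":[[0,0,0],[0,0,0],[0,0,0],[0,0,0],[0,0,0],[0,0,0],[0,0,0],[0,0,0]],"roll":[0,0,0,0,0,0,0,0]}' 5.4 35
```

```text
time: 2.15
eef_pos: [530.5, 320.8, 4.9]
ee_rot: [0.111, 0.994, -0.0, -0.0]
contact_force: [0.2, -0.3, 0.7]
grip_width: 84.8
finger_force: 0.0
time: 2.82
eef_pos: [532.0, 320.7, 6.7]
ee_rot: [0.112, 0.994, 0.001, 0.001]
contact_force: [-0.3, -0.2, 7.2]
grip_width: 59.4
finger_force: 36.9
```

```bash
python3 -m creep '{"translation":[[0,0,0],[0,0,-0.3],[0,0,-1],[0,0,-2],[0,0,-3.5],[0,0,-5],[0,0,-7],[0,0,-9]],"roll":[0,0,0,0,0,0,0,0]}' 5.4 50
python3 -m creep '{"translation":[[0,0,-2],[0,0,-4],[0,0,-5],[0,0,-5.5],[0,0,-5.5],[0,0,-5.5]],"roll":[0,0,0,0,0,0]}'
python3 - <<'E'
from h import *
s=env.get_state(); shot('wrist','w2'); shot('top','t2')
r=R.from_quat([0.1121,0.9937,0,0]); print(s['eef_pos'],s['ee_rot'],s['contact_force'])
P=cloud('top','t2'); Q=P.reshape(-1,3); 
p=s['eef_pos']; print(r.inv().apply(np.array([441,3,p[2]])-p)/10)
E
```

```text
time: 3.48
eef_pos: [531.1, 319.8, 96.8]
ee_rot: [0.112, 0.994, -0.0, -0.0]
contact_force: [0.2, 0.5, -0.8]
grip_width: 58.3
finger_force: 53.7
time: 3.98
eef_pos: [530.9, 319.8, 149.6]
ee_rot: [0.112, 0.994, -0.0, -0.0]
contact_force: [-0.1, 0.6, -1.3]
grip_width: 58.8
finger_force: 53.7
[530.92990417 319.82407794 149.6337085 ] [ 1.11668336e-01  9.93745438e-01 -2.92052721e-04 -3.18287399e-04] [-0.14397215  0.5945101  -1.32328469]
[  1.70856995 -32.88965839   0.        ]
```

View pics/w2.png

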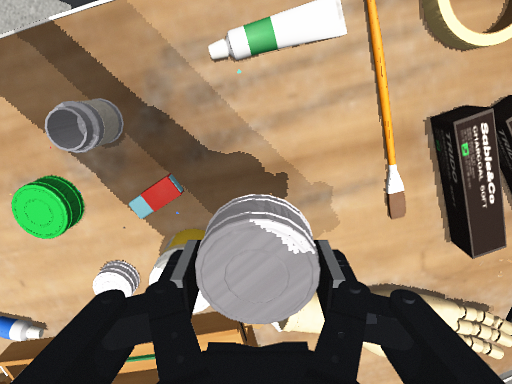

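The lid is held between the pads, with its top centred near (257,268). I'll measure its centre and tilt in the tool frame from the depth.

```bash
cat >> h.py <<'E'
def held(f):
    z=np.load(f+'.npz'); P=cloud('wrist',f); T=(P-z['pos'])@R.from_quat(z['rot']).as_matrix()
    m=np.zeros((384,512),bool); m[180:330,190:325]=1
    Q=T[m]; Q=Q[(np.hypot(Q[:,0],Q[:,1])<34)&(Q[:,2]>-60)&(Q[:,2]<0)]
    t=np.percentile(Q[:,2],10); S=Q[abs(Q[:,2]-np.median(Q[Q[:,2]<t+6][:,2]))<3]
    a=np.linalg.lstsq(np.c_[S[:,:2],np.ones(len(S))],S[:,2],rcond=None)[0]
    # outer radius by circle fit to x-extreme hull points within open sector
    h=cv2.convexHull(S[:,:2].astype(np.float32)); c,r=cv2.minEnclosingCircle(h)
    print('slopes',a.round(3),'circle',np.round(c,1),round(r,1),'bbox',S.min(0).round(1),S.max(0).round(1),len(S))
E
python3 -c "
from h import *
held('w2')"
```

```text
slopes [-1.0000e-03 -2.6000e-02 -2.5497e+01] circle [ 1.5 -1.3] 32.3 bbox [-28.2 -32.2 -28.4] [ 31.5  29.6 -22.5] 10782
```

```bash
python3 -m creep '{"translation":[[-0.1,-1,0],[-0.4,-3,0],[-0.8,-6,0],[-1.2,-9,0],[-1.6,-12,0],[-2,-15,0],[-2.3,-18,0],[-2.7,-21,0]],"roll":[0,0,0,0,0,0,0,0]}'
python3 -m creep '{"translation":[[-0.4,-3,0],[-0.7,-6,0],[-1,-8.5,0],[-1.2,-10,0],[-1.3,-10.6,0],[-1.3,-10.6,0],[-1.3,-10.6,0],[-1.3,-10.6,0]],"roll":[0,0,0,0,0,0,0,0]}'
python3 - <<'E'
from h import *
shot('wrist','w3'); shot('wrist','w4')
for f in('w3','w4'):
    P=cloud('wrist',f); print(f,*ring(P,np.array([441,3]),74,90,32)); held(f)
s=env.get_state();print(s['eef_pos'],s['ee_rot'],s['joints'].round(2))
E
```

```text
time: 4.75
eef_pos: [509.9, 107.0, 149.6]
ee_rot: [0.112, 0.994, -0.0, -0.001]
contact_force: [1.5, 0.4, -0.8]
grip_width: 58.8
finger_force: 53.7
time: 5.42
eef_pos: [500.1, 4.4, 150.1]
ee_rot: [0.111, 0.994, 0.0, -0.0]
contact_force: [-0.2, -0.2, -0.7]
grip_width: 58.3
finger_force: 53.7
w3 [439.8   2.4] [45.8 46.2] [439.9   2.2] [47.2 47.8] 79.0 992
slopes [-1.0000e-03 -2.6000e-02 -2.5561e+01] circle [ 1.4 -1.2] 32.4 bbox [-28.  -32.1 -28.5] [ 31.3  29.7 -22.6] 10793
w4 [439.8   2.4] [45.7 46.1] [439.8   2.2] [47.  47.7] 79.0 985
slopes [-1.0000e-03 -2.7000e-02 -2.5565e+01] circle [ 1.7 -1.2] 32.2 bbox [-27.9 -32.2 -28.5] [ 31.3  29.7 -22.6] 10800
[500.1839507    4.35468667 150.16278665] [ 1.10648961e-01  9.93859542e-01 -2.66534145e-05 -1.34699696e-04] [-0.56  0.09  0.5   1.95 -0.05  1.12  1.3 ]
```

View pics/w3.png

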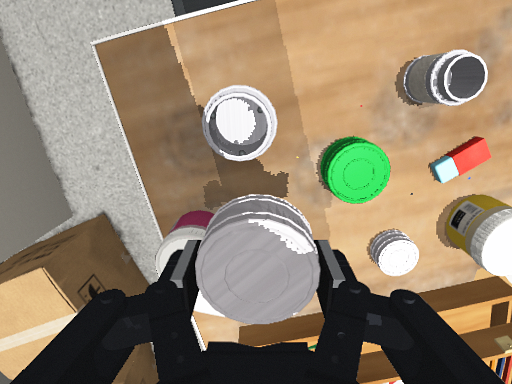

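```bash
python3 -m creep '{"translation":[[1.5,-0.4,0],[3,-0.7,0],[4.5,-1.1,0.3],[5.3,-1.3,0.8],[5.69,-1.41,1.5],[5.69,-1.41,2.2],[5.69,-1.41,2.5],[5.69,-1.41,2.5]],"roll":[0,0,0,0,0,0,0,0]}'
python3 - <<'E'
from h import *
P=cloud('wrist','w3').reshape(-1,3); Q=P[(abs(P[:,2])<15)&(P[:,0]>400)&(P[:,0]<640)&(P[:,1]>-60)&(P[:,1]<200)]
for _ in range(4):
    a=np.linalg.lstsq(np.c_[Q[:,:2],np.ones(len(Q))],Q[:,2],rcond=None)[0]; e=Q[:,2]-np.c_[Q[:,:2],np.ones(len(Q))]@a; Q=Q[abs(e)<3]
print('counter slopes world',a.round(4)); r=R.from_quat(np.load('w3.npz')['rot']).as_matrix()
print('in tool',(r[:2,:2].T@a[:2]*-1).round(4))
pp=[]
for i in range(6): shot('wrist','w5'); pp.append(env.get_state()['eef_pos'])
print(np.mean(pp,0),np.std(pp,0)); held('w5')
shot('scene','s5'); shot('top','t5')
s=env.get_state(); print(s['contact_force'],s['ee_rot'])
E
```

```text
time: 6.18
eef_pos: [441.6, 1.9, 124.4]
ee_rot: [0.112, 0.994, -0.0, -0.001]
contact_force: [-0.7, 0.1, -1.2]
grip_width: 58.4
finger_force: 53.7
counter slopes world [ 1.0000e-03 -1.5000e-03 -1.1576e+00]
in tool [0.0013 0.0012]
[441.97122083   1.87212566 125.31611137] [0.09063504 0.02758218 0.24354113]
slopes [ -0.     -0.026 -25.597] circle [ 1.2 -1.2] 32.5 bbox [-28.  -32.2 -28.6] [ 31.2  29.6 -22.6] 10792
[-0.16427831  0.09411682 -1.54246815] [ 1.11698729e-01  9.93742106e-01 -1.39361403e-05  1.40670484e-04]
```

```bash
python3 -m creep '{"translation":[[0,0.05,0.8],[0,0.05,1.6],[0,0.05,2.4],[0,0.05,3],[0,0.05,3.5],[0,0.05,3.8],[0,0.05,3.8],[0,0.05,3.8]],"roll":[0,0,0,0,0,0,0,0]}'
python3 -m creep '{"translation":[[0,0,0.1],[0,0,0.2],[0,0,0.3],[0,0,0.4],[0,0,0.4],[0,0,0.4]],"roll":[0,0,0,0,0,0]}'
```

```text
time: 7.25
eef_pos: [441.7, 2.3, 87.3]
ee_rot: [0.112, 0.994, -0.0, -0.0]
contact_force: [-0.0, -0.5, -0.4]
grip_width: 58.2
finger_force: 53.7
time: 7.75
eef_pos: [441.7, 2.4, 83.3]
ee_rot: [0.112, 0.994, -0.0, 0.0]
contact_force: [0.3, -0.0, -0.3]
grip_width: 58.4
finger_force: 53.7
```

```bash
python3 -m creep '{"translation":[[0,0,0.1],[0,0,0.2],[0,0,0.3],[0,0,0.4],[0,0,0.4]],"roll":[0,0,0,0,0]}'
for i in 1 2 3; do python3 -m creep '{"translation":[[0,0,0.1],[0,0,0.2],[0,0,0.2],[0,0,0.2]],"roll":[0,0,0,0]}'|grep -E 'eef|cont|grip'; done
```

```text
time: 8.17
eef_pos: [441.8, 2.2, 79.2]
ee_rot: [0.112, 0.994, -0.0, 0.0]
contact_force: [0.1, -1.0, -1.4]
grip_width: 58.6
finger_force: 53.8
eef_pos: [441.1, 2.4, 76.9]
contact_force: [-0.1, -0.5, -4.0]
grip_width: 58.7
eef_pos: [441.6, 2.5, 75.3]
contact_force: [-1.1, 0.2, -1.4]
grip_width: 58.4
eef_pos: [442.3, 2.5, 74.5]
contact_force: [-4.9, -0.5, 14.2]
grip_width: 58.5
```

```bash
for i in 1 2; do python3 -m creep '{"translation":[[0,0,0.05],[0,0,0.1],[0,0,0.1],[0,0,0.1]],"roll":[0,0,0,0]}'|grep -E 'time|eef|rot|cont|grip'; done
```

```text
time: 9.5
eef_pos: [443.0, 2.6, 74.4]
ee_rot: [0.112, 0.994, 0.001, 0.001]
contact_force: [-7.8, 0.1, 25.5]
grip_width: 58.5
time: 9.83
eef_pos: [443.7, 2.7, 74.3]
ee_rot: [0.112, 0.994, 0.001, 0.002]
contact_force: [-10.5, -1.3, 37.0]
grip_width: 58.7
```

```bash
python3 -m creep '{"translation":[[0,0,-0.1],[0,0,-0.2],[0,0,-0.3],[0,0,-0.3],[0,0,-0.3]],"roll":[0,0,0,0,0]}'
python3 - <<'E'
from h import *
shot('wrist','w6'); held('w6'); shot('scene','s6')
P=cloud('scene','s6').reshape(-1,3); Q=P[(np.hypot(P[:,0]-442,P[:,1]-3)<27)&(P[:,2]>90)&(P[:,2]<115)]
print(len(Q),np.median(Q[:,2]) if len(Q) else '', np.percentile(Q[:,2],[5,25,75]) if len(Q) else '')
z=np.load('w6.npz'); P=cloud('wrist','w6')[225:320,215:300].reshape(-1,3); print(np.median(P[:,2]),z['pos'])
p=z['p'][:,:,::-1]; s=np.load('s6.npz')['p'][230:350,220:370,::-1]
cv2.imwrite('pics/c6.png',np.hstack([cv2.resize(s,(500,400),interpolation=2),cv2.resize(p[100:340,140:400],(300,277)).repeat(1,0)[:277].__class__ and cv2.copyMakeBorder(cv2.resize(p[100:340,140:400],(300,277)),0,123,0,0,0)]))
E
```

```text
time: 10.25
eef_pos: [442.0, 2.5, 74.6]
ee_rot: [0.112, 0.994, 0.0, 0.0]
contact_force: [-1.6, -0.3, 5.8]
grip_width: 58.4
finger_force: 54.8
slopes [  0.     -0.026 -25.639] circle [ 0.9 -1.3] 32.4 bbox [-28.4 -32.2 -28.6] [ 31.3  29.7 -22.6] 10812
297 101.7301447264274 [ 99.58808545 100.94666875 102.39702243]
100.24615432531996 [441.99599257   2.48911451  74.64614132]
```

View pics/c6.png

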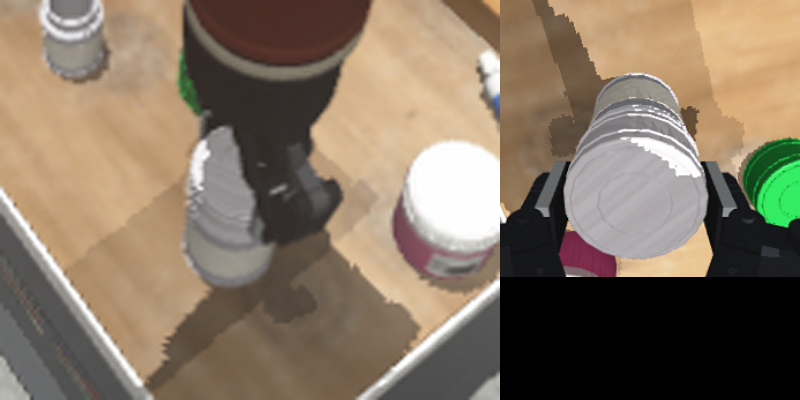

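The lid top is at about 101 mm, which matches the home height (70 + 31). At 37 N it was against a hard stop. Now I'll pull up.

```bash
python3 -m creep '{"translation":[[0,0,-0.1],[0,0,-0.2],[0,0,-0.3],[0,0,-0.5],[0,0,-0.7],[0,0,-1],[0,0,-1.4],[0,0,-2]],"roll":[0,0,0,0,0,0,0,0]}'
python3 -m creep '{"translation":[[0,0,-1],[0,0,-2.2],[0,0,-3.6],[0,0,-5],[0,0,-6.4],[0,0,-7.6],[0,0,-8.5],[0,0,-9]],"roll":[0,0,0,0,0,0,0,0]}'
python3 -m creep '{"translation":[[0,0,0],[0,0,0],[0,0,0],[0,0,0],[0,0,0],[0,0,0]],"roll":[0,0,0,0,0,0]}'
python3 - <<'E'
from h import *
shot('wrist','w7'); held('w7'); p,_=shot('scene','s7'); t,_=shot('top','t7')
P=cloud('scene','s7').reshape(-1,3); Q=P[(np.hypot(P[:,0]-441,P[:,1]-3)<35)&(P[:,2]>70)&(P[:,2]<105)]
print(len(Q),np.percentile(Q[:,2],[5,50,90,98]).round(1),Q[:,:2].mean(0))
cv2.imwrite('pics/c7.png',cv2.resize(p[200:350,200:400,::-1],(800,600),interpolation=2))
E
```

```text
time: 11.02
eef_pos: [441.5, 2.3, 94.6]
ee_rot: [0.112, 0.994, -0.0, -0.0]
contact_force: [-0.5, -0.8, -0.2]
grip_width: 58.8
finger_force: 54.5
time: 11.68
eef_pos: [442.2, 2.4, 186.1]
ee_rot: [0.112, 0.994, 0.0, 0.001]
contact_force: [0.0, 0.7, -0.2]
grip_width: 58.5
finger_force: 54.5
time: 12.18
eef_pos: [441.4, 2.4, 183.9]
ee_rot: [0.112, 0.994, -0.0, -0.0]
contact_force: [-0.4, 0.3, -0.7]
grip_width: 58.5
finger_force: 54.6
slopes [-1.0000e-03 -2.6000e-02 -2.5585e+01] circle [ 1.8 -1.2] 32.3 bbox [-27.8 -32.5 -28.6] [ 31.1  29.8 -22.6] 10775
468 [74.5 83.4 85.8 98.6] [437.99358045   1.43503567]
```

View pics/c7.png

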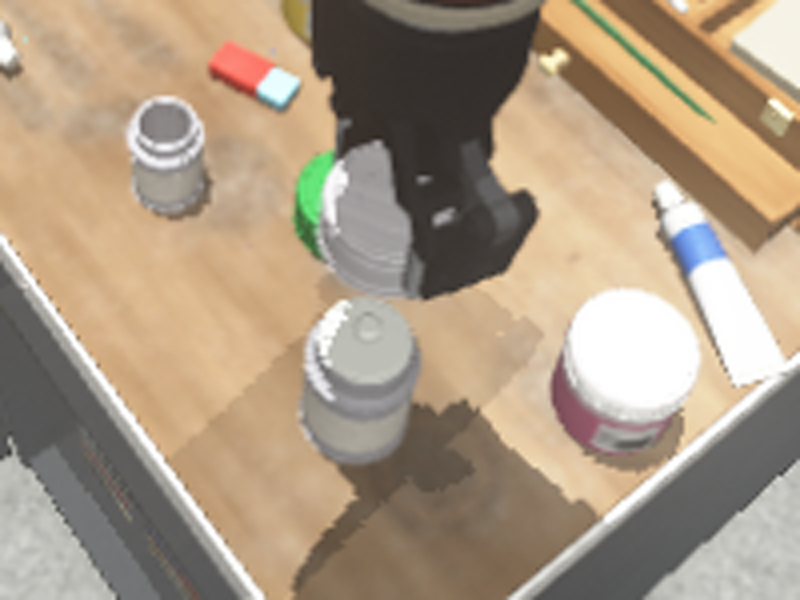

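The inner lid sits in the tin with its knob at crop (368,325). Its flange top reads 83.4 mm against 83 mm when home. The outer lid is held about 99 mm above the rim.

```bash
python3 -c "
from plant import env
print(env.close_job())"
```

```text
the job is handed in; nothing more can be done
None
```

The job is handed in: by my measurements the inner lid is home in the wide tin, and the outer lid is still gripped, about 1.5° off level and 99 mm above the rim; no verdict came back.

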